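Shim the rocking meter board

TASK

The meter board rocks because its front right foot is too short and hangs in the air. With the fingertips push the orange wedge along the desk, thin end first, under that foot until the rocking stops and all four feet carry weight, then take the hand away. Only push the wedge, never lift it; do not touch or shift the meter or its board, and leave the spool, the tin and the motor alone.

Things in the scene. Friction and masses are not known exactly. Their poses are not given: they have to be found in the camera images.
- meter_board: plywood board 190 x 200 x 9 mm (x, y, z), underside 24 mm above the desk, on four rubber feet, carrying a black panel meter, 1.15 kg in all. Origin: on the desk under the board's centre. The meter's display faces -x; y is to the left seen from the display side. Feet at x = +-75, y = +-80 mm, a steel screw head over each. The board is turned -0.12 to 0.35 rad from the world axes.
- meter: black panel meter fixed on the board, top 96 mm above the desk; its case covers x from -44 to 91 mm and y from -58 to 98 mm of the board, with a knob out to x = -55 mm. Origin: centre of its underside.
- foot_short: rubber foot of the board, 18 mm across with a domed bottom of 9 mm radius; origin = lowest point of the dome. The short one, at x -75, y -80 mm of the board (front right): it hangs 9 mm above the desk and carries nothing at the start. Springy: gives about 0.2 mm per newton.
- foot_front_left: rubber foot of the board, 18 mm across with a domed bottom of 9 mm radius; origin = lowest point of the dome. At x -75, y +80 mm of the board. Springy: gives about 0.2 mm per newton.
- foot_back_right: rubber foot of the board, 18 mm across with a domed bottom of 9 mm radius; origin = lowest point of the dome. At x +75, y -80 mm of the board. Springy: gives about 0.2 mm per newton.
- foot_back_left: rubber foot of the board, 18 mm across with a domed bottom of 9 mm radius; origin = lowest point of the dome. At x +75, y +80 mm of the board. Springy: gives about 0.2 mm per newton.
- wedge: loose orange plastic wedge lying on the desk, 46 mm wide (x), 130 mm long (y), about 70 g. Origin: centre of its underside; +y points to the thin end. The top slopes evenly from 2 mm high at the thin end (y = 65 mm) up to 18 mm at y = -53 mm; from there to y = -65 mm is a square head 26 mm high. It moves freely at first, then with about 2 to 6 N once the foot bears on it, and stays where it is left.
- wedge_tip (a point): middle of the wedge's thin edge, at desk height; it starts 15 to 70 mm short of the short foot and roughly faces it, along the board's +y direction
- wedge_back (a point): centre of the wedge's flat back face (46 mm wide, 26 mm high), 13 mm above the desk: the face to push, towards the thin end
- wedge_seat (a point): point on the slope where it is 9 mm high, 52 mm from the thin edge and 78 mm ahead of the back face: with the short foot over it the board stands evenly; 6 mm less or 8 mm more of wedge under the foot still does
- spool: reel of solder wire, 50 mm across, 38 mm high, standing; a bystander near the work; origin = centre of its underside; must stay where it is
- tin: round red and beige tin, 51 mm across, 18 mm high; a bystander near the work; origin = centre of its underside; must stay where it is
- motor: small grey electric motor 24 x 45 x 19 mm, lying; a bystander near the work; origin = centre of its underside; must stay where it is
Not all that is in view belongs to the job. Several things have the shape of the wedge; the one meant has the colours described above.

How it is judged:
At the end, for the whole second after the job is handed in: The short foot bears on the wedge with more than 0.4 N and each of the other three feet carries more than 0.3 N; the board is level within 0.025 rad, has shifted less than 20 mm, the wedge lies on the desk, and both are at rest (contact force between foot_short and wedge above 0.4 N and contact force between each of foot_front_left, foot_back_right, foot_back_left and anything else above 0.3 N and angle between meter_board's own z axis and vertical below 0.025 rad and height (world z) of wedge below 0.004 m and distance of meter_board from where it was at the start of the episode below 0.02 m and linear speed of each of wedge, meter_board below 0.01 m/s and angular speed of meter_board below 0.05 rad/s); the robot touches nothing.
It fails at once if the wedge is lifted or stood up (height (world z) of wedge above 0.012 m or angle between wedge's own z axis and vertical above 0.3 rad).
It fails at once if the meter board is lifted, tipped or shoved more than 30 mm (height (world z) of meter_board above 0.012 m or angle between meter_board's own z axis and vertical above 0.12 rad or distance of meter_board from where it was at the start of the episode above 0.03 m).
It fails at once if the robot touches the meter board with more than 2 N (contact force between any of the fingers, the arm and meter_board above 2 N).
It fails at once if the spool, the tin or the motor is moved more than 20 mm (distance of any of spool, tin, motor from where it was at the start of the episode above 0.02 m).
It also fails if it takes over 38 s, if anything falls off the work surface, if the arm or the gripper's body presses on something with over 40 N, if the wrist force passes 120 N, or if a joint passes its speed limit or range.

ROBOT

A 6-joint arm with a two-finger parallel gripper is mounted at the origin on a cart in front of the work surface, level with it; the furniture and walls round the work are solid. World frame = base frame: x ahead of the robot, y to its left, z up, the work surface at z = 0. Lengths are in m, angles in rad, forces in N, time in s.
With the tool pointing down it reaches from about 0.25 to 0.775 m from the base axis. Payload 4 kg.
Tool frame: the origin (TCP) lies midway between the tips of the shut fingers; the grasp point (between the pads) lies 19 mm behind it (robot.tcp_to_grasp is the distance from the TCP to the grasp point, in m); z points along the fingers, y is the line along which they close (so a half turn about z gives the same grasp; the last joint's range is limited). The gripper opens to 94 mm and grips with 3 to 60 N. Pads are 16 mm wide; open, the fingers measure 119 mm over their backs; the gripper's body (75 mm by 177 mm) begins 78 mm behind the grasp point.
Start: joints at [-1.351, 0.087, 1.371, -0, 1.684, -0.103], TCP at [0.174, -0.522, 0.206] pointing down, gripper open.
Joint ranges: [-3.1, 3.1], [-0.76, 2.03], [0.27, 2.55], [-1.08, 4.22], [0.17, 2.65], [-2.57, 2.57]. Speed limits (rad/s): [2.79, 2.79, 3.14, 3.14, 3.14, 3.14].

INTERFACE

Orientations are given as [roll, pitch, yaw] about the fixed x, y, z axes, in that order (R = Rz(yaw) Ry(pitch) Rx(roll)).
In Python, from bench import robot, viewer gives the robot as it stands. The module is installed in compiled form; this text tells all that it offers.
- The arm moves only by the shell command python3 -m handwheel 'ROWS' [OPENING]. ROWS is JSON, a list of rows, each a list of 6 numbers: the shift along the tool's x, y, z in units of 0.2 m (1.0 is 0.2 m), then the turn, a rotation vector about the tool's x, y, z in units of 30 degrees (1.0 is 30 degrees). In form: [[x, y, z, wx, wy, wz], ...]. A call has 1 to 10 rows; each row is the pose to reach, as a shift and turn from the pose commanded when the call began, along the tool's axes at that moment; what a row does not reach only later rows make up. A row lasts 1/12 s, in which the tool goes at most 41.7 mm and 7.16 degrees, less where a joint would pass 70% of its speed; a pose out of reach is approached as far as the arm can. A call with a number of a shift or a turn outside -1 to 1 is refused whole. A call with a gripper value outside its range is refused whole. OPENING is the gripper's target within -1 to 1 (shut at 1, half-way at 0, fully open at -1), set as the call begins (- or left out, the last holds). The fingers move at their own pace and stop on an object; the grip force is fixed at half the most. Time passes only in rows, so rows that repeat a pose let the fingers close. It gives the time, the measured TCP pose, the force, the opening and the grip force at its end, in the units of the state.
- robot.get_obs(): the state, without advancing time (a new reading comes with each control period).
- viewer.snapshot(name): name is "side" or "top" or "wrist"; returns the picture (400x640x3 uint8, red, green, blue); there is no depth.
- viewer.calibration(name): a dict with "fx", "fy", "cx", "cy" (pixels), "k1" (the pictures are not rectified: a ray, as slopes to the right and down, at radius r is drawn at 1 + k1 r^2 times it, then the intrinsics apply), "R" (3x3) and "t" (3): a world point X has camera coordinates R X + t. Camera axes: x right, y down, z forward; pixel columns grow to the right and rows downward; lengths in m; the calibration is good to about 2 mm. A picture is of the moment at which its call begins: read the wrist's pose just before it. calibration takes no time and is no camera call; for the wrist camera it gives the pose at the moment of the call.
- robot.close_job(): hands the job in; it is judged then, once.
The state is a dict: "time": time; "joint_positions": joint angles; "qvel": joint speeds; "joint_torque": joint torques, N m; "tool_pos": TCP position; "ee_rot": TCP orientation; "wrist_force": force on the tool from outside, world axes, zero at the start; "wrist_torque": the same for the moment, N m; "width": finger opening in m; "finger_force": force on a finger pad.
Only numpy, scipy, OpenCV 4.12 (cv2) and the standard library are available. Lean on these libraries where they do the work, as an engineer would, in place of code of your own. Each camera call takes 0.05 s, during which the arm holds its last target. There are 200 camera calls.

## Working session

There is one attempt and no reset: what is moved stays moved. The work goes in short steps, Python scripts to look and compute and a shell command to move; the robot and the scene stay as the last step left them, time stands still between calls to the robot, and variables do not carry over. Pictures are saved under pics/ and viewed, at most 10 in all, crops included, and the job is handed in when it is done.

```bash
mkdir -p pics
cat > h.py <<'E'
import numpy as np, cv2
from bench import robot, viewer
def snap(n,f):
    c=viewer.calibration(n); im=np.array(viewer.snapshot(n)); cv2.imwrite('pics/'+f,im[:,:,::-1]); np.savez('pics/'+f[:-4]+'.npz',im=im,**{k:np.array(c[k]) for k in c}); return im,c
def load(f):
    d=np.load('pics/'+f+'.npz'); return d['im'],d
def ray(c,uv):
    uv=np.atleast_2d(np.array(uv,float)); R=np.array(c['R']);t=np.array(c['t'])
    K=np.array([[c['fx'],0,c['cx']],[0,c['fy'],c['cy']],[0,0,1]],float)
    p=cv2.undistortPoints(uv[:,None],K,np.array([float(c['k1']),0,0,0]))[:,0]
    return -R.T@t, np.c_[p,np.ones(len(p))]@R
def plane(c,uv,z):
    o,d=ray(c,uv); return o+d*((np.asarray(z)-o[2])/d[:,2])[:,None]
E
python3 - <<'E'
from h import *
a,c=snap('top','top0.png'); b,d=snap('side','side0.png')
cv2.imwrite('pics/both0.png',cv2.resize(np.vstack([a,b]),(480,600))[:,:,::-1])
for k in (c,d): print(-np.array(k['R']).T@np.array(k['t']),k['fx'],k['k1'])
print(robot.get_obs())
E
```

```text
[0.4038818  0.25933249 1.14832866] 426.38203083510894 0.016216997635481883
[0.50149532 0.92350815 0.55961112] 417.6364303396533 -0.008743947026644194
{'time': 0.1, 'joint_positions': array([-1.35112573e+00,  8.78527876e-02,  1.37205964e+00, -2.91323154e-05,
        1.68362620e+00, -1.03109453e-01]), 'qvel': array([-0.00172352, -0.00083766, -0.00226718,  0.00137759,  0.00045039,
       -0.00213786]), 'joint_torque': array([ 3.36260804e-03, -3.41253161e+01, -3.03301406e+01,  7.22100819e-02,
        3.03873920e-02, -1.02481604e-04]), 'tool_pos': array([ 0.17433562, -0.5211203 ,  0.20445877]), 'ee_rot': array([-3.13965403e+00, -1.71493634e-04,  3.22776633e-01]), 'wrist_force': array([-0.19741769,  0.3576963 ,  0.90689841]), 'wrist_torque': array([-0.00028825,  0.00011527, -0.08231388]), 'finger_force': 0.0, 'width': 0.0941654036727025}
```

View pics/top0.png

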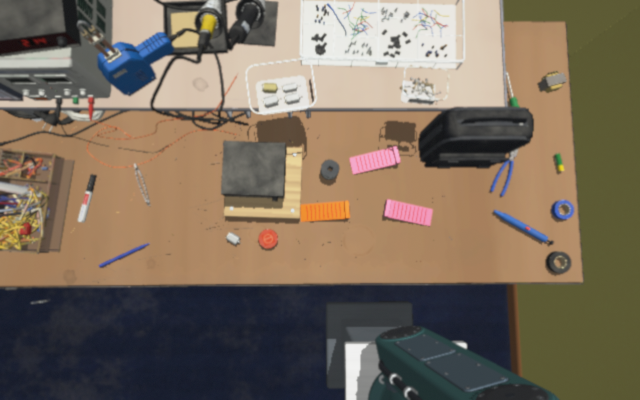

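View pics/side0.png

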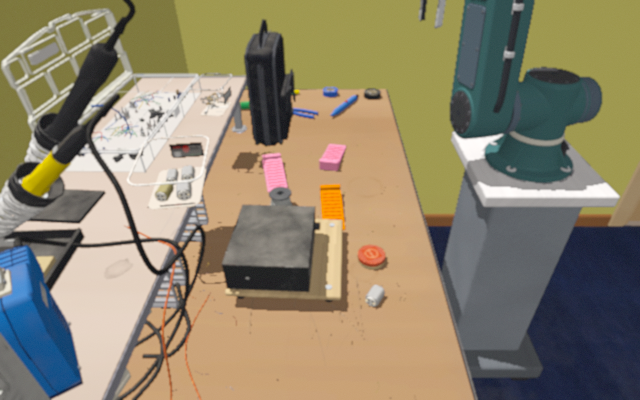

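Top view: the candidates are orange (325,211), pink (375,161) and pink (408,212). The orange one fits the description. Its tip faces the board's front right corner at (297,215), and its head is at the right, (348,210). Nearby are the spool (329,170), tin (268,240) and motor (233,239).

Run:
```python
from h import *
im,c=load('top0')
crop=im[130:255,215:360]; cv2.imwrite('pics/crop0.png',cv2.resize(crop,None,fx=5,fy=4.8,interpolation=cv2.INTER_CUBIC)[:,:,::-1])
h=cv2.cvtColor(im,cv2.COLOR_RGB2HSV)
m=((h[...,0]>7)&(h[...,0]<20)&(h[...,1]>215)&(h[...,2]>150)).astype(np.uint8)
cs,_=cv2.findContours(m,0,2); k=max(cs,key=cv2.contourArea); r=cv2.minAreaRect(k); print(r,cv2.contourArea(k))
b=cv2.boxPoints(r); print(b); print(plane(c,b,0.01))
```

```text
Traceback (most recent call last):
ValueError: max() iterable argument is empty
```

View pics/crop0.png

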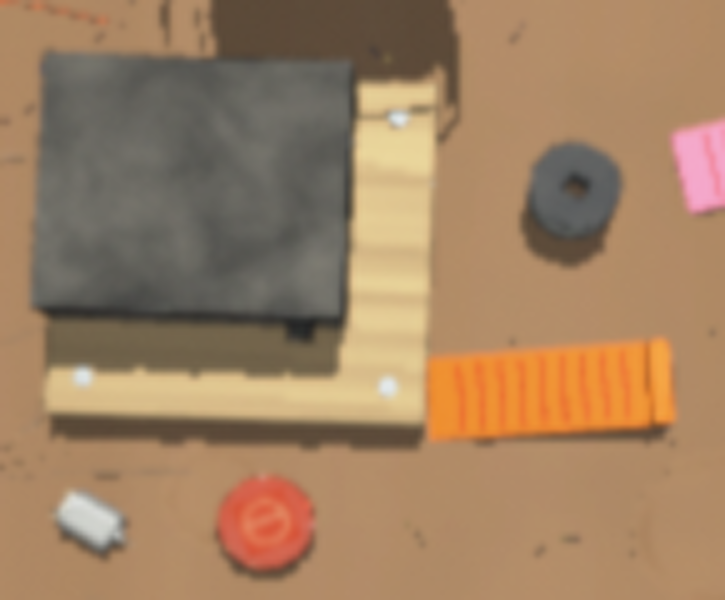

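The crop confirms the orange wedge. Its head edge runs (670,340)–(673,425) in crop pixels and its thin edge about (429,358)–(430,440), right at the board edge. The screws are at (83,376), (387,386) and (398,118).

Run:
```python
from h import *
im,c=load('top0')
f=lambda p: np.array(p,float)/[5,4.8]+[215,130]-.4
S=plane(c,f([(83,376),(387,386),(398,118)]),0.035); print('screws FL FR BR\n',S, [np.linalg.norm(S[i]-S[1]) for i in (0,2)])
W=plane(c,f([(428,358),(430,440),(670,340),(673,425)]),[.002,.002,.026,.026]); print('wedge',W)
tip=W[:2].mean(0)[:2]; back=W[2:].mean(0)[:2]; d=tip-back; print('len',np.linalg.norm(d),'dir',d/np.linalg.norm(d),tip,back)
by=(S[0]-S[1])[:2]; by/=np.linalg.norm(by); print('board y',by); w=S[1][:2]-tip; print('tip->foot along/cross board',w@by, w@[-by[1],by[0]])
B=plane(c,f([(570,185),(265,520),(90,520)]),[.038,.018,.015]); print('spool tin motor',B)
```

```text
screws FL FR BR
 [[0.50374738 0.45365081 0.035     ]
 [0.49768171 0.29515479 0.035     ]
 [0.64630912 0.28931406 0.035     ]] [np.float64(0.1586120434593225), np.float64(0.14874213240133305)]
wedge [[0.51618004 0.27409851 0.002     ]
 [0.47002689 0.27311378 0.002     ]
 [0.5233731  0.14548214 0.026     ]
 [0.47634919 0.1445478  0.026     ]]
len 0.12876861530774106 dir [-0.05247925  0.99862201] [0.49310346 0.27360614] [0.49986114 0.14501497]
board y [0.03824218 0.9992685 ]
tip->foot along/cross board 0.02170796543573213 -0.0037508259866952556
spool tin motor [[0.60806256 0.19844857 0.038     ]
 [0.42554118 0.35993646 0.018     ]
 [0.42610659 0.45226764 0.015     ]]
```

```bash
cat >> h.py <<'E'
from scipy.spatial.transform import Rotation as Ro
def rel(p,e,tp,yaw):
    "units row from pose (p, rpy e) to target tp, tool down at yaw"
    R=Ro.from_euler('xyz',e); T=Ro.from_euler('xyz',[np.pi,0,yaw])
    return np.round(np.r_[R.inv().apply(np.array(tp)-p)/.2,np.degrees((R.inv()*T).as_rotvec())/30],3)
E
python3 - <<'E'
from h import *
o=robot.get_obs(); p,e=o['tool_pos'],o['ee_rot']
G=np.array([.5011,.117,.12]); Y=1.623
for i in range(4):
    s=(i+1)/4; tp=np.array([.1743,-.5211,.2045])*(1-s)+G*s; y=.323*(1-s)+Y*s
    print(tp,y,rel(p,e,tp,y)); p,e=tp,[np.pi,0,y]
E
```

```text
[ 0.256    -0.361575  0.183375] 0.648 [ 0.64  -0.627  0.107 -0.004 -0.001 -0.621]
[ 0.3377  -0.20205  0.16225] 0.973 [ 0.807 -0.389  0.106 -0.     0.    -0.621]
[ 0.4194   -0.042525  0.141125] 1.298 [ 0.889 -0.111  0.106  0.     0.    -0.621]
[0.5011 0.117  0.12  ] 1.623 [ 0.878  0.178  0.106  0.     0.    -0.621]
```

```bash
python3 -m handwheel '[[0.64,-0.63,0.1,0,0,-0.62],[0.64,-0.63,0.1,0,0,-0.62],[0.64,-0.63,0.1,0,0,-0.62],[0.64,-0.63,0.1,0,0,-0.62],[0.64,-0.63,0.1,0,0,-0.62]]' 0.7
python3 -m handwheel '[[0.8,-0.39,0.1,0,0,-0.62],[0.8,-0.39,0.1,0,0,-0.62],[0.8,-0.39,0.1,0,0,-0.62],[0.8,-0.39,0.1,0,0,-0.62],[0.8,-0.39,0.1,0,0,-0.62]]'
python3 -m handwheel '[[0.89,-0.11,0.1,0,0,-0.62],[0.89,-0.11,0.1,0,0,-0.62],[0.89,-0.11,0.1,0,0,-0.62],[0.89,-0.11,0.1,0,0,-0.62],[0.89,-0.11,0.1,0,0,-0.62],[0.89,-0.11,0.1,0,0,-0.62]]'
python3 - <<'E'
from h import *
o=robot.get_obs(); print(o['time'],o['tool_pos'],o['ee_rot']); print(rel(o['tool_pos'],o['ee_rot'],[.5011,.117,.12],1.623))
E
```

```text
time: 0.52
tool_pos: [0.2572, -0.3569, 0.1844]
ee_rot: [-3.139, -0.002, 0.651]
wrist_force: [0.6, -0.5, -0.6]
width: 0.064
finger_force: 0.0
time: 0.93
tool_pos: [0.3374, -0.1981, 0.1644]
ee_rot: [-3.14, -0.003, 0.977]
wrist_force: [-0.5, 0.0, -0.0]
width: 0.0308
finger_force: 0.0
time: 1.43
tool_pos: [0.4188, -0.0403, 0.1443]
ee_rot: [-3.139, -0.001, 1.302]
wrist_force: [-0.5, -0.8, 0.5]
width: 0.014
finger_force: 0.0
1.4333 [ 0.41878034 -0.04034006  0.14432849] [-3.13933445e+00 -7.87611855e-04  1.30247023e+00]
[ 0.868  0.189  0.122 -0.004 -0.002 -0.612]
```

```bash
python3 -m handwheel '[[0.87,0.19,0.12,0,0,-0.61],[0.87,0.19,0.12,0,0,-0.61],[0.87,0.19,0.12,0,0,-0.61],[0.87,0.19,0.12,0,0,-0.61],[0.87,0.19,0.12,0,0,-0.61],[0.87,0.19,0.12,0,0,-0.61],[0.87,0.19,0.12,0,0,-0.61]]'
python3 - <<'E'
from h import *
a,c=snap('wrist','w1.png'); b,d=snap('side','side1.png')
cv2.imwrite('pics/v1.png',np.vstack([cv2.resize(a,None,fx=.8,fy=.8),cv2.resize(b[150:300,180:400],(512,280))])[:,:,::-1])
print(robot.get_obs()['tool_pos'])
E
```

```text
time: 2.02
tool_pos: [0.5019, 0.1127, 0.121]
ee_rot: [-3.14, 0.001, 1.616]
wrist_force: [0.0, -0.3, 0.3]
width: 0.0141
finger_force: 0.0
[0.50192172 0.11199494 0.12163835]
```

View pics/v1.png

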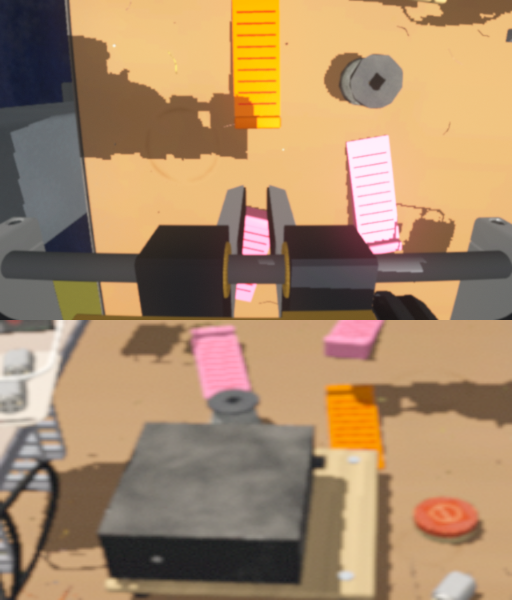

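The wrist picture shows the wedge head's back edge at about (292–350,160) at full scale. The fingers sit behind it, and the pink wedge lies below the gripper. I'll check the numbers.

Run:
```python
from h import *
im,c=load('w1'); 
print(plane(c,[(292.5,160),(350,160)],0), plane(c,[(292.5,149),(350,149)],.026))
print(plane(c,[(320,262),(320,372)],0.01),'pink')
o=robot.get_obs(); print(rel(o['tool_pos'],o['ee_rot'],[.502,.118,.013],1.623))
h=cv2.cvtColor(im,cv2.COLOR_RGB2HSV)
print(im[100,320],im[135:165:3,320].tolist())
```

```text
[[0.47577519 0.14281823 0.        ]
 [0.52544677 0.14514757 0.        ]] [[0.47746931 0.15533251 0.026     ]
 [0.52248341 0.15744159 0.026     ]]
[[ 0.50379355  0.05288229  0.01      ]
 [ 0.50941324 -0.06772809  0.01      ]] pink
[ 0.031  0.002  0.543 -0.001  0.002 -0.017]
[255 155  21] [[255, 209, 8], [255, 209, 8], [255, 210, 11], [249, 144, 16], [228, 111, 16], [238, 126, 15], [238, 124, 15], [236, 122, 15], [227, 112, 23], [242, 191, 122]]
```

```bash
python3 -m handwheel '[[0.03,0,0.2,0,0,-0.02],[0.03,0,0.4,0,0,-0.02],[0.03,0,0.5,0,0,-0.02],[0.03,0,0.55,0,0,-0.02],[0.03,0,0.55,0,0,-0.02],[0.03,0,0.55,0,0,-0.02]]'
```

```text
time: 2.62
tool_pos: [0.5026, 0.1188, 0.0125]
ee_rot: [3.14, 0.0, 1.625]
wrist_force: [0.0, 0.4, 0.3]
width: 0.0142
finger_force: 0.0
```

```bash
python3 -m handwheel '[[0.04,0,0,0,0,0],[0.07,0,0,0,0,0],[0.1,0,0,0,0,0],[0.13,0,0,0,0,0],[0.16,0,0,0,0,0],[0.19,0,0,0,0,0],[0.22,0,0,0,0,0],[0.25,0,0,0,0,0],[0.28,0,0,0,0,0],[0.28,0,0,0,0,0]]'
python3 -m handwheel '[[0.02,0,0,0,0,0],[0.04,0,0,0,0,0],[0.05,0,0,0,0,0],[0.05,0,0,0,0,0]]'
python3 - <<'E'
from h import *
a,c=snap('wrist','w2.png'); b,d=snap('top','top2.png'); s,_=snap('side','side2.png')
cv2.imwrite('pics/v2.png',np.vstack([cv2.resize(a,None,fx=.8,fy=.8),np.hstack([cv2.resize(b[130:255,215:360],(256,240)),cv2.resize(s[170:295,280:413],(256,240))])])[:,:,::-1])
E
```

```text
time: 3.45
tool_pos: [0.4987, 0.1771, 0.0113]
ee_rot: [-3.141, -0.001, 1.628]
wrist_force: [-0.5, 0.1, 0.3]
width: 0.0141
finger_force: 0.0
time: 3.78
tool_pos: [0.4983, 0.1862, 0.0114]
ee_rot: [-3.141, -0.0, 1.627]
wrist_force: [0.1, -0.5, 0.3]
width: 0.0139
finger_force: 0.0
```

View pics/v2.png

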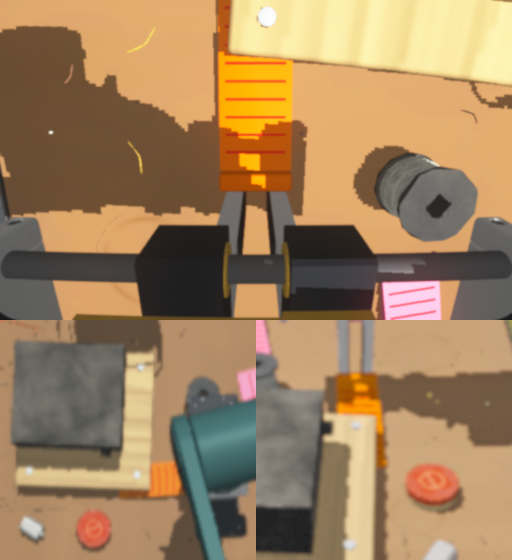

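The wrist view shows the wedge squarely against both fingertips, with its back bottom edge at about (276–365,237) full scale. The short foot's screw is at (332,21), over the wedge's width.

Run:
```python
from h import *
im,c=load('w2'); print(plane(c,[(276,237.5),(365,237.5)],0), 'screw',plane(c,[(332.5,21)],.035))
b,d=load('top2'); print('top screw',plane(d,[(215+137*145/256,130+(475-320)*125/240)],.035))
```

```text
[[0.47188698 0.1865222  0.        ]
 [0.52360456 0.18948729 0.        ]] screw [[0.49642066 0.29586754 0.035     ]]
top screw [[0.49580497 0.29359213 0.035     ]]
```

Run:
```python
from h import *
for f in ('w1','w2'):
    im,c=load(f); print(f,ray(c,[(0,0)])[0])
im,c=load('w2'); print([ (r,im[r,300].tolist()) for r in range(205,245,3)])
for r in (215,237.5):
  for z in (0,.026): print(r,z,plane(c,[(276,r),(365,r)],z)[:,:2].round(4).tolist())
```

```text
w1 [0.49803213 0.18718564 0.29966169]
w2 [0.49333647 0.26026184 0.19016522]
[(205, [254, 164, 5]), (208, [215, 102, 9]), (211, [178, 81, 11]), (214, [143, 62, 7]), (217, [147, 63, 5]), (220, [168, 75, 7]), (223, [171, 77, 9]), (226, [169, 75, 5]), (229, [169, 75, 7]), (232, [167, 75, 8]), (235, [166, 73, 5]), (238, [145, 73, 32]), (241, [117, 108, 104]), (244, [117, 109, 106])]
215 0 [[0.4716, 0.2002], [0.5224, 0.2031]]
215 0.026 [[0.4745, 0.2084], [0.5184, 0.2109]]
237.5 0 [[0.4719, 0.1865], [0.5236, 0.1895]]
237.5 0.026 [[0.4748, 0.1966], [0.5195, 0.1992]]
```

```bash
python3 -m handwheel '[[0.02,0,0,0,0,0],[0.035,0,0,0,0,0],[0.05,0,0,0,0,0],[0.06,0,0,0,0,0],[0.06,0,0,0,0,0]]'
python3 -m handwheel '[[0.01,0,0,0,0,0],[0.02,0,0,0,0,0],[0.02,0,0,0,0,0]]'
python3 -m handwheel '[[0.01,0,0,0,0,0],[0.02,0,0,0,0,0],[0.02,0,0,0,0,0]]'
```

```text
time: 4.35
tool_pos: [0.4977, 0.1982, 0.0115]
ee_rot: [3.142, -0.0, 1.627]
wrist_force: [-0.4, 0.1, -1.0]
width: 0.0142
finger_force: 0.0
time: 4.6
tool_pos: [0.4975, 0.2019, 0.0115]
ee_rot: [3.142, 0.0, 1.627]
wrist_force: [0.4, -0.3, 0.6]
width: 0.014
finger_force: 0.3
time: 4.85
tool_pos: [0.4973, 0.2059, 0.0115]
ee_rot: [3.141, -0.0, 1.627]
wrist_force: [0.1, -0.4, 0.3]
width: 0.0141
finger_force: 0.7
```

```bash
python3 -m handwheel '[[0.005,0,0,0,0,0],[0.01,0,0,0,0,0]]'
python3 -m handwheel '[[0.005,0,0,0,0,0],[0.01,0,0,0,0,0]]'
python3 - <<'E'
from h import *
a,c=snap('wrist','w3.png'); s,_=snap('side','side3.png')
cv2.imwrite('pics/v3.png',np.vstack([a[:,:],cv2.resize(s[190:290,290:450],(640,200))])[:,:,::-1])
print(robot.get_obs()['wrist_force'])
print([ (r,a[r,300].tolist()) for r in range(180,245,3)])
E
```

```text
time: 5.02
tool_pos: [0.4972, 0.2073, 0.0115]
ee_rot: [3.142, 0.001, 1.626]
wrist_force: [0.7, -2.7, 0.5]
width: 0.0144
finger_force: 1.5
time: 5.18
tool_pos: [0.497, 0.2094, 0.0115]
ee_rot: [-3.142, 0.001, 1.626]
wrist_force: [0.5, -2.4, 0.7]
width: 0.0141
finger_force: 1.7
[ 0.73633808 -2.33910643  1.07147146]
[(180, [184, 84, 13]), (183, [183, 83, 11]), (186, [182, 82, 9]), (189, [176, 56, 18]), (192, [251, 130, 9]), (195, [254, 170, 0]), (198, [254, 171, 0]), (201, [254, 169, 0]), (204, [249, 143, 6]), (207, [213, 102, 7]), (210, [178, 81, 10]), (213, [167, 75, 9]), (216, [136, 59, 9]), (219, [160, 69, 4]), (222, [169, 75, 4]), (225, [169, 75, 7]), (228, [168, 74, 4]), (231, [167, 72, 4]), (234, [166, 73, 5]), (237, [163, 73, 8]), (240, [131, 100, 89]), (243, [117, 109, 105])]
```

View pics/v3.png

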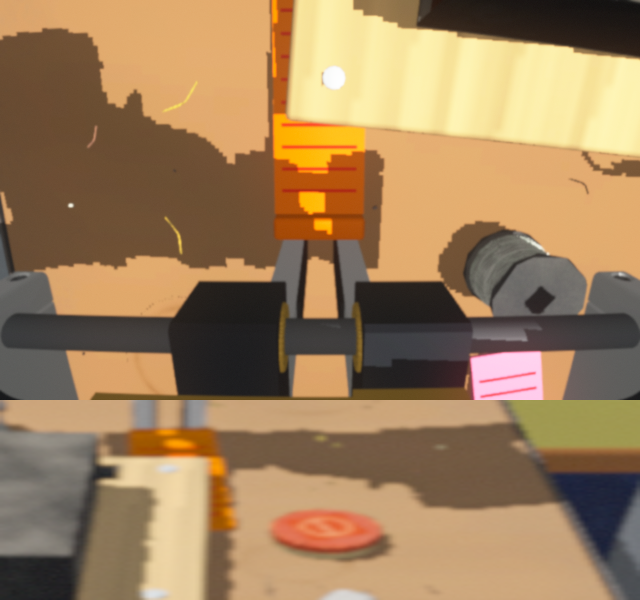

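The wedge is now bearing, with 2.4 N of push resistance. The screw is at (334,77) and the wedge's back top edge at row 238.5.

Run:
```python
from h import *
im,c=load('w3'); b=plane(c,[(275,239),(365,239)],.026); s=plane(c,[(333.5,77)],.035)[0]; print(b,s)
u=np.array([-.0545,.9985]); print('dist',(s-b.mean(0))[:2]@u,'lateral',(s-b.mean(0))[:2]@[.9985,.0545])
```

```text
[[0.47311583 0.21904364 0.026     ]
 [0.5183458  0.22161651 0.026     ]] [0.49709477 0.29714122 0.035     ]
dist 0.0766215919911601 lateral 0.005548123771306283
```

```bash
python3 -m handwheel '[[-0.05,0,0,0,0,0],[-0.12,0,0,0,0,0],[-0.2,0,0,0,0,0],[-0.2,0,-0.1,0,0,0],[-0.2,0,-0.3,0,0,0],[-0.2,0,-0.5,0,0,0],[-0.2,0,-0.5,0,0,0],[-0.2,0,-0.5,0,0,0]]'
python3 - <<'E'
from h import *
a,c=snap('wrist','w4.png'); s,_=snap('side','side4.png'); t,_=snap('top','top4.png')
cv2.imwrite('pics/v4.png',np.vstack([cv2.resize(a,None,fx=.8,fy=.8),np.hstack([cv2.resize(t[130:255,215:360],(256,240)),cv2.resize(s[170:295,280:413],(256,240))])])[:,:,::-1])
E
```

```text
time: 5.95
tool_pos: [0.5015, 0.1704, 0.1151]
ee_rot: [3.134, -0.002, 1.627]
wrist_force: [0.8, 1.1, -0.5]
width: 0.0142
finger_force: 0.0
```

View pics/v4.png

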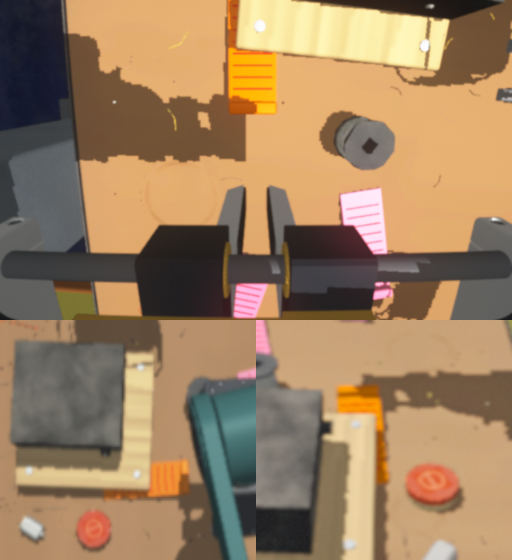

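The hand is clear. The wedge still lies straight, with its back edge at row 141 and the screw at (325,33) full scale, and the bystanders are in place. One last distance check before handing in.

Run:
```python
from h import *
im,c=load('w4'); b=plane(c,[(286,141.5),(345,141.5)],.026); s=plane(c,[(325,32.5),(531,57.5)],.035); print(b,s)
d=(s[0]-b.mean(0))[:2]@[-.0545,.9985]; print('dist',d)
if .071<d<.082: print(robot.close_job())
```

```text
[[0.47268551 0.2193428  0.026     ]
 [0.51765169 0.22186552 0.026     ]] [[0.49765935 0.29655759 0.035     ]
 [0.64594125 0.29066348 0.035     ]]
dist 0.07570375743442322
the job is handed in; nothing more can be done
None
```

I pushed the wedge under the short foot until it met about 2.4 N of resistance. It ended about 76 mm from back face to foot (nominal 78 mm), and the hand was clear when I handed the job in; I didn't measure the load on each foot, and no verdict came back.

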